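# Clamp the microscope camera in its test dock

### The job

Lift the red microscope camera out of its cradle, stand it on the blue mat and let go, then take it again across its other two sides and set it flat in the dock, midway along the two cheeks, and let go. Then turn the dock's black knob clockwise until the green clamp arm clicks home over the camera. Set the camera down gently each time, and leave the black spare camera, spray can, tape roll and flux jar where they are.

Things in the scene. Friction and masses are not known exactly. Their poses are not given: they have to be found in the camera images.
- camera: Red metal camera block, 66 (its x) x 56 (its y) x 42 mm high, about 0.2 to 0.4 kg, lens window flush in its top. Origin: centre of its underside, z up. It starts upright in one of two cradles; it may sit in the dock either way round. It must not hit dock or mat with over 60 N or be tipped over 35 degrees.
- cradle_a: White cradle holding the red camera: base 100 x 76 mm, floor 6 mm above the table, fixed. Origin: centre of the underside. Its two cheeks, 34 mm high above the floor, stand about 2 mm off the camera's x faces, so in the cradle only the camera's y faces (56 mm apart) are free for fingers. An alike cradle holds the spare.
- spare: Black camera of the same shape in the other cradle; origin as for the red one. Not to be moved.
- mat: Blue put-down mat, 130 x 130 x 3 mm, fixed to the table. Origin: centre of its underside.
- dock: Fixed dock: aluminium base 110 mm (its x) x 176 mm (its y) x 12 mm with the nest and the swing clamp on it. Origin: centre of the base's underside, z up. The nest centre is at x = 0, y = -42 mm, the clamp's vertical knob axis at x = 0, y = +40 mm.
- nest (a point): Centre of the nest floor, 12 mm above the table; axes as the dock's. Two dark steel cheeks, 30 mm high, 70 mm long along x, have inner faces at y = -30 and +30 mm, their top 8 mm flaring out by 4 mm. The camera stands between them, its x axis along the nest's x: 2 mm play each side. The x ends are open, so its x faces (66 mm apart) are free for fingers.
- knob_grip (a point): Point on the knob's axis, 96 mm above the table, to grip from above. The black bar-shaped knob is 64 mm long (this point's x) x 18 mm wide (its y; grip across this), from 74 to 106 mm above the table, over a 46 mm disc. The point turns with the knob. The green arm below reaches 69 mm out along +x, 60 to 70 mm above the table, its foot 2 mm over a seated camera.
- clamp (a joint): Angle of knob and arm, rad, grows clockwise seen from above. 0: arm along the dock's +x, clear of the nest; starts at 0.05 to 0.4. Turns lightly at first; then a detent resists, most at about 0.9 (0.28 N m: grip with 40 N or more). Let go before its crest at 1.25 it springs back; past 1.3 it snaps by itself to its stop at 1.57, home, the arm over the camera (dock's -y), and stays.
- spray_can: Yellow can, 60 mm across, 170 mm high, standing; origin at the centre of its underside.
- tape_roll: Roll of brown tape lying flat, 90 mm across, 48 mm high; origin at the centre of its underside.
- flux_jar: Amber jar, 54 mm across, 62 mm high; origin at the centre of its underside.

How it is judged:
By the outcome, as a careful person would: the job done as asked, in the order asked, and still so for the second after the job is handed in, with the robot touching nothing.
It also fails if it takes over 72 s, if anything falls off the work surface, if the arm or the gripper's body presses on something with over 40 N, if the wrist force passes 120 N, or if a joint passes its speed limit or range.

### The arm

A 6-joint arm with a two-finger parallel gripper is mounted at the origin on the work surface. World frame = base frame: x ahead of the robot, y to its left, z up, the work surface at z = 0. Lengths are in m, angles in rad, forces in N, time in s.
With the tool pointing down it reaches from about 0.375 to 0.975 m from the base axis. Payload 3.8 kg.
Tool frame: the origin (TCP) lies at the very end of the fingers, on their centre line; the grasp point (between the pads) lies bot.hold_point_z behind it (bot.hold_point_z is the distance from the TCP to the grasp point, in m); z points along the fingers, y is the line along which they close (so a half turn about z gives the same grasp; the last joint's range is limited). The gripper opens to 85 mm and grips with 20 to 120 N. Pads are 22 mm wide; open, the fingers measure 114 mm over their backs; the gripper's body (76 mm by 85 mm) begins 54 mm behind the grasp point. The pads swing forward as they close: fully open they stand 13 mm farther back than shut.
Start: joints at [-1.175, 0.264, 1.604, -0, 1.274, -0.037], TCP at [0.283, -0.613, 0.208] pointing down, gripper open.
Joint ranges: [-2.63, 2.63], [-0.94, 2.18], [0.31, 2.57], [-1.31, 4.45], [0, 2.66], [-2.55, 2.55]. Speed limits (rad/s): [2.57, 2.57, 3.14, 3.14, 3.14, 3.14].

### API

Orientations are given as a rotation vector (axis times angle).
In Python, from workcell import bot, sensors, workorder, read_camera, camera_info gives the robot as it stands (bot), with the cameras as plain functions, the readings (sensors) and the job (workorder).
- The arm moves only by the tool run_rows, called as name(argument=value, ...) on one line, values as JSON. Schema: {"type":"object","properties":{"plan":{"type":"array","items":{"type":"object","properties":{"sx":{"type":"number"},"sy":{"type":"number"},"sz":{"type":"number"},"yaw":{"type":"number"}},"additionalProperties":false},"minItems":1,"maxItems":5},"aperture":{"type":"number"},"grip_force":{"type":"number"},"only":{"type":"string"},"quiet":{"type":"boolean"},"lines":{"type":"string"}},"required":["plan"],"additionalProperties":false}. plan is a list of rows, 1 to 5 of them, each an object with the fields sx, sy, sz (the shift in shares of the most that a row can go, 1 being 62.5 mm), yaw (a turn about the tool's z in normalised numbers (1 is 2 pi rad)); a field left out counts as zero; each row shifts and turns the commanded pose from where the row before left it, along the tool's axes as they then stand; what a row does not reach is not made up. A row lasts 1/8 s, in which the tool goes at most 0.0625 m and 0.188 rad, less where a joint would pass 70% of its speed; a pose out of reach is approached as far as the arm can. aperture is the opening from 0.0 (shut) to 1.0 (fully open), set as the call begins (left out keeps the last). The fingers move at their own pace and stop on an object; grip_force is the grip in N (left out, the last holds). Time passes only in rows, so rows that do not move let the fingers close. The tool returns the time, the measured TCP pose, the force, the opening and the grip force at its end. only (a regular expression) keeps the lines of the reply that match it, lines (a string "A,B") keeps lines A to B, and quiet returns only ok. Shift and turn numbers lie between -1 and 1, and a call with a number outside is refused. Input that does not fit is refused with a message, and nothing moves.
- sensors.read_state(): the state, without advancing time (a new reading comes with each control period).
- read_camera(name): name is "scene" or "top" or "wrist"; returns the picture (384x512x3 uint8, red, green, blue); there is no depth.
- camera_info(name): a dict with "intrinsics" (3x3 intrinsics, pixels), "extrinsics" (4x4, takes a point from camera to world coordinates). Camera axes: x right, y down, z forward; pixel columns grow to the right and rows downward; lengths in m; the calibration is good to about 2 mm. A picture is of the moment at which its call begins: read the wrist's pose just before it. camera_info takes no time and is no camera call; for the wrist camera it gives the pose at the moment of the call.
- workorder.finish_job(): hands the job in; it is judged then, once.
The state is a dict: "time": time; "q": joint angles; "joint_vel": joint speeds; "joint_torque": joint torques, N m; "tool_pos": TCP position; "tcp_rot": TCP orientation; "wrist_force": force on the tool from outside, world axes, zero at the start; "torque": the same for the moment, N m; "width": opening from 0.0 (shut) to 1.0 (fully open); "grip_force": force on a finger pad.
Only numpy, scipy, OpenCV 4.12 (cv2) and the standard library are available. Lean on these libraries where they do the work, as an engineer would, in place of code of your own. Each camera call takes 0.05 s, during which the arm holds its last target. There are 200 camera calls.

## Working session

There is one attempt and no reset: what is moved stays moved. The work goes in short steps, Python scripts to look and compute and a tool call to move; the robot and the scene stay as the last step left them, time stands still between calls to the robot, and variables do not carry over. Pictures are saved under pics/ and viewed, at most 12 in all, crops included, and the job is handed in when it is done.

```bash
ls; mkdir -p pics
```

Run:
```python
from workcell import bot, sensors, workorder, read_camera, camera_info
import cv2,numpy as np
print(sensors.read_state(),bot.hold_point_z)
for n in ("top","scene"):
    im=read_camera(n); i=camera_info(n)
    cv2.imwrite(f"pics/{n}0.png",im[:,:,::-1]); print(n,i["intrinsics"],i["extrinsics"])
```

```text
pics
workcell.py
{'time': 0.0, 'q': array([-1.17491544e+00,  2.64752320e-01,  1.60537291e+00, -1.33073758e-05,
        1.27371507e+00, -3.68884949e-02]), 'joint_vel': array([ 0.00046245, -0.0005474 , -0.00059238,  0.00229593,  0.00030896,
        0.00186216]), 'joint_torque': array([-4.58919185e-04, -5.15118992e+01, -3.67311072e+01, -2.17693441e-04,
        1.29713723e-02, -2.36125786e-06]), 'tool_pos': array([ 0.28278328, -0.61204318,  0.20716325]), 'tcp_rot': array([-3.06617171e+00, -6.74031694e-01,  6.49532129e-04]), 'wrist_force': array([-0.11528897,  0.20215461, -0.24902297]), 'torque': array([-0.0177863 ,  0.04056057, -0.02391516]), 'grip_force': 0.0, 'width': 1.004346450387127} 0.0187
top [[407.95086966   0.         256.45137807]
 [  0.         407.95086966 189.73650985]
 [  0.           0.           1.        ]] [[ 0.02566428 -0.99808176  0.05633963  0.53209198]
 [-0.99958986 -0.02490505  0.01413716 -0.06625213]
 [-0.0127069  -0.05667934 -0.99831157  1.03340002]
 [ 0.          0.          0.          1.        ]]
scene [[446.19352067   0.         260.64042763]
 [  0.         446.19352067 180.38745133]
 [  0.           0.           1.        ]] [[ 0.88017931  0.39552516 -0.26238183  0.95438272]
 [ 0.47449143 -0.74712531  0.46546928 -0.67088366]
 [-0.01192729 -0.53419436 -0.84527754  1.2088875 ]
 [ 0.          0.          0.          1.        ]]
```

View pics/top0.png

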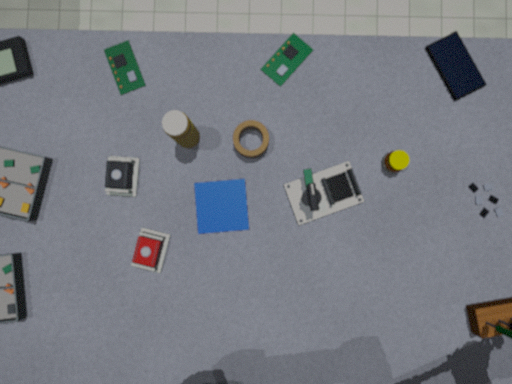

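View pics/scene0.png

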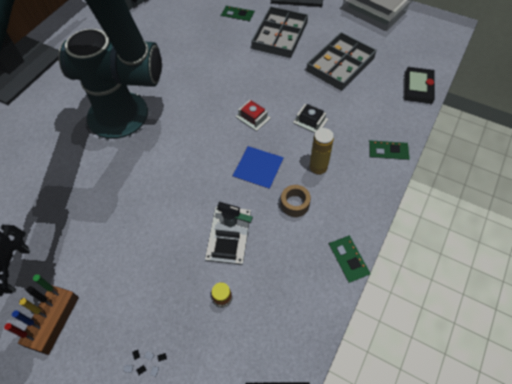

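The top view shows the red camera at about (148,251), its cradle, and the mat at (221,206). The dock is at (324,192), with its nest on the right at (341,187) and its knob at (311,197). The green arm points up at (308,176). The spare is at (121,175). The scene view agrees.

Create h.py:
```python
from workcell import bot, sensors, workorder, read_camera, camera_info
import cv2,numpy as np
from scipy.spatial.transform import Rotation as R
from scipy.optimize import minimize
def ray(info,uv,z):
    K,E=info["intrinsics"],info["extrinsics"]
    d=E[:3,:3]@np.linalg.solve(K,np.array([*uv,1.]))
    return E[:3,3]+d*(z-E[2,3])/d[2]
def proj(info,P):
    K,E=info["intrinsics"],info["extrinsics"]
    p=(np.atleast_2d(P)-E[:3,3])@E[:3,:3]@K.T
    return p[:,:2]/p[:,2:]
def masks(im,lo,hi):
    hsv=cv2.cvtColor(im,cv2.COLOR_RGB2HSV)
    return cv2.inRange(hsv,lo,hi)
def biggest(m):
    c,_=cv2.findContours(m,cv2.RETR_EXTERNAL,cv2.CHAIN_APPROX_NONE)
    return max(c,key=cv2.contourArea)
def box(x,y,a,l,w,z0,z1):
    c,s=np.cos(a),np.sin(a)
    return np.array([[x+c*u-s*v,y+s*u+c*v,z] for u in(-l/2,l/2) for v in(-w/2,w/2) for z in(z0,z1)])
def fit(info,m,x0,l,w,z0,z1):
    """pose of box whose projected silhouette best overlaps mask m"""
    t=(m>0).astype(np.float32)
    t=cv2.GaussianBlur(t,(0,0),1)
    def cost(p):
        h=cv2.convexHull(proj(info,box(p[0],p[1],p[2],l,w,z0,z1)).astype(np.float32))
        s=np.zeros(m.shape,np.uint8)
        cv2.fillPoly(s,[np.round(h*16).astype(np.int32)],255,cv2.LINE_AA,4)
        s=cv2.GaussianBlur(s.astype(np.float32)/255,(0,0),1)
        return float(((s-t)**2).sum()/t.sum())
    r=minimize(cost,x0,method="Nelder-Mead",options=dict(initial_simplex=np.array(x0)+np.array([[0,0,0],[.01,0,0],[0,.01,0],[0,0,.15]]),xatol=1e-5,fatol=1e-6))
    return r.x,r.fun
def tool(target,ang=None):
    """shift in tool axes to bring TCP to target; ang = wanted world angle of closing line (tool y)"""
    s=sensors.read_state(); Rt=R.from_rotvec(s["tcp_rot"]).as_matrix()
    d=Rt.T@(np.array(target)-s["tool_pos"]); out=dict(shift=d.round(4),t=round(s["time"],2))
    ty=np.arctan2(Rt[1,1],Rt[0,1]); out["yang"]=round(ty,4); out["q6"]=s["q"][5].round(3); out["tilt"]=Rt[:2,2].round(4)
    if ang is not None:
        e=(ang-ty+np.pi/2)%np.pi-np.pi/2
        out["turn_tool"]=round(-e,4) # tool z down
    return out
```

Run:
```python
from h import *
im=cv2.imread("pics/top0.png")[:,:,::-1].copy(); i=camera_info("top")
for n,uv,z in [("cam",(149,251),.048),("mat",(221,206),.003),("nest",(341,187),.012),("knob",(311,197),.1),("spare",(121,175),.048),("can",(176,122),.17),("tape",(251,139),.05),("jar",(398,160),.06)]: print(n,ray(i,uv,z).round(3))
red=masks(im,(0,120,60),(8,255,255))|masks(im,(172,120,60),(180,255,255))
red[:, :100]=0; red[:,200:]=0
c=biggest(red); m=np.zeros_like(red); cv2.drawContours(m,[c],-1,255,-1); p=ray(i,(149,251),.048)
for a in (0,.5,1,1.57,-.3,-1):print("red",fit(i,m,[p[0],p[1],a],.066,.056,.025,.048))
blue=masks(im,(100,150,60),(125,255,255)); blue[:150]=0
c=biggest(blue);m=np.zeros_like(red); cv2.drawContours(m,[c],-1,255,-1);p=ray(i,(221,206),.003)
print("mat",fit(i,m,[p[0],p[1],0],.13,.13,0,.003))
cr=im[140:290,95:375]; cv2.imwrite("pics/c1.png",cv2.resize(cr,(784,420),interpolation=cv2.INTER_CUBIC)[:,:,::-1])
```

```text
cam [0.434 0.202 0.048]
mat [0.547 0.037 0.003]
nest [ 0.602 -0.263  0.012]
knob [ 0.571 -0.178  0.1  ]
spare [0.615 0.278 0.048]
can [0.722 0.122 0.17 ]
tape [ 0.711 -0.036  0.05 ]
jar [ 0.667 -0.389  0.06 ]
red (array([ 0.43166418,  0.21147778, -0.14726478]), np.float64(0.11544904112815857))
red (array([ 0.43225317,  0.20783619, -0.12403375]), np.float64(0.14793822169303894))
red (array([0.43008785, 0.20998062, 1.1256382 ]), np.float64(0.221426323056221))
red (array([0.43317641, 0.21251458, 1.36873648]), np.float64(0.21140947937965393))
red (array([ 0.4320108 ,  0.21093217, -0.26678279]), np.float64(0.1212138906121254))
red (array([ 0.4320844 ,  0.2107998 , -0.26491581]), np.float64(0.12251362204551697))
mat (array([0.54687359, 0.03712619, 0.08168352]), np.float64(0.05049993470311165))
```

View pics/c1.png

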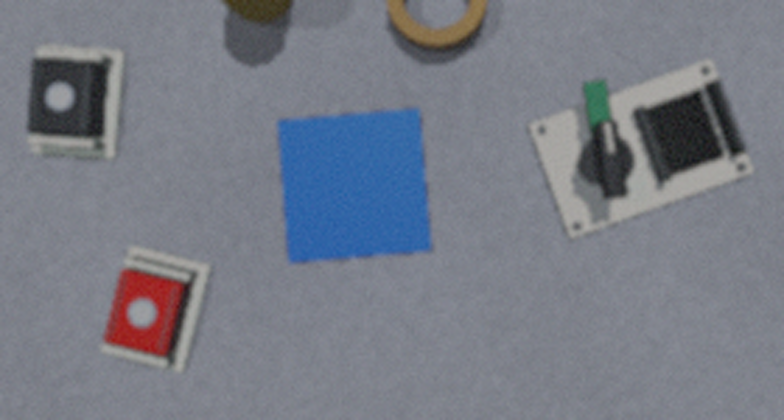

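The crop shows the red camera's cheeks at its upper and lower sides, so the free faces are on the left and right. The dock is yawed by about 0.33, and the arm points to world +x. Next I'll refine these with the wrist camera, dock first.

Run:
```python
from h import *
s=sensors.read_state();Rt=R.from_rotvec(s["tcp_rot"]).as_matrix();E=camera_info("wrist")["extrinsics"]
print("cam in tool",(Rt.T@(E[:3,3]-s["tool_pos"])).round(3),(Rt.T@E[:3,:3]).round(2),camera_info("wrist")["intrinsics"][0])
print(Rt.round(3)); print(tool([.55,-.21,.3],.33))
```

```text
cam in tool [ 0.071 -0.    -0.165] [[ 0.   -0.96 -0.28]
 [ 1.    0.   -0.  ]
 [ 0.   -0.28  0.96]] [308.58566403   0.         255.69592849]
[[ 0.908  0.419 -0.001]
 [ 0.419 -0.908  0.002]
 [ 0.    -0.002 -1.   ]]
{'shift': array([ 0.4112, -0.2532, -0.0922]), 't': 0.1, 'yang': np.float64(-1.138), 'q6': np.float64(-0.037), 'tilt': array([-0.0007,  0.0019]), 'turn_tool': np.float64(-1.468)}
```

The rows are not in the units I measure in: shifts go in shares of 62.5 mm and turns go in shares of 2 pi rad. I convert before sending: 0.052 m is 0.832, -0.032 m is -0.512.

run_rows(plan=[{"sx": 0.8, "sy": -0.512}, {"sx": 0.832, "sy": -0.512}, {"sx": 0.832, "sy": -0.512}, {"sx": 0.832, "sy": -0.512}, {"sx": 0.832, "sy": -0.512}])

```text
time: 0.72
tool_pos: [0.4508, -0.3574, 0.2081]
tcp_rot: [-3.068, -0.674, 0.0]
wrist_force: [1.0, -0.4, 0.7]
width: 0.997
grip_force: 0.0
```

run_rows(plan=[{"sx": 0.832, "sy": -0.512}, {"sx": 0.832, "sy": -0.512}, {"sx": 0.8, "sy": -0.48}, {}, {}])

```text
time: 1.35
tool_pos: [0.5502, -0.2093, 0.2079]
tcp_rot: [-3.068, -0.676, 0.002]
wrist_force: [0.9, -1.2, 0.8]
width: 0.997
grip_force: 0.0
```

Run:
```python
from h import *
i=camera_info("wrist"); im=read_camera("wrist"); np.savez("pics/dock.npz",im=im,K=i["intrinsics"],E=i["extrinsics"])
cv2.imwrite("pics/w1.png",im[:,:,::-1]); print(sensors.read_state()["tool_pos"],i["extrinsics"].round(3))
```

```text
[ 0.54987343 -0.20997088  0.20804349] [[ 0.421 -0.871 -0.254  0.614]
 [-0.907 -0.404 -0.117 -0.179]
 [-0.001  0.279 -0.96   0.373]
 [ 0.     0.     0.     1.   ]]
```

View pics/w1.png

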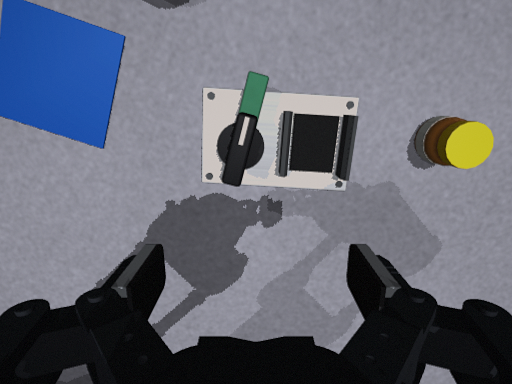

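The wrist view shows the dock base with corners at about (203,88), (358,97), (345,190) and (202,182). The knob bar runs from (232,182) to (247,118), and the nest floor is at (315,143).

Add to h.py:
```python
def fitpts(world,model):
    """2D rigid fit model->world: x,y,angle,residual"""
    w=world[:,:2]; mc=model.mean(0); wc=w.mean(0)
    H=(model-mc).T@(w-wc); a=np.arctan2(H[0,1]-H[1,0],H[0,0]+H[1,1])
    Rm=np.array([[np.cos(a),-np.sin(a)],[np.sin(a),np.cos(a)]]); t=wc-Rm@mc
    return *t,a,np.abs(w-(model@Rm.T+t)).max()
```

Run:
```python
from h import *
d=np.load("pics/dock.npz"); im=d["im"]; i=dict(intrinsics=d["K"],extrinsics=d["E"])
g=cv2.cvtColor(im,cv2.COLOR_RGB2HSV)
m=((g[...,2]>165)&(g[...,1]<45)).astype(np.uint8)*255; m[:80]=0;m[200:]=0;m[:,:190]=0;m[:,370:]=0
m=cv2.morphologyEx(m,cv2.MORPH_OPEN,np.ones((3,3)))
pts=cv2.findNonZero(m); h=cv2.convexHull(pts)
q=cv2.approxPolyDP(h,6,True)[:,0]; print(q.tolist())
# silhouette fit of base
hm=np.zeros_like(m); cv2.fillPoly(hm,[h],255)
p=ray(i,(275,140),.012); 
r=fit(i,hm,[p[0],p[1],.33],.11,.176,.010,.012); print("dock",r)
x,y,a=r[0]; Rm=np.array([[np.cos(a),-np.sin(a)],[np.sin(a),np.cos(a)]])
print("nest",Rm@[0,-.042]+[x,y],"knob",Rm@[0,.04]+[x,y])
# floor of nest check
dk=((g[...,2]<45)).astype(np.uint8)*255; dk[:,:292]=0;dk[:,338:]=0;dk[:105]=0;dk[180:]=0
gr=masks(im,(60,90,30),(90,255,255)); gr[:60]=0;gr[130:]=0;gr[:,:230]=0;gr[:,280:]=0
c=biggest(gr)
w=np.array([ray(i,u,.07)[:2] for u in c[:,0]]); k=Rm@[0,.04]+[x,y]; v=w.mean(0)-k
print("arm world ang",np.arctan2(v[1],v[0]),"clamp",a-np.arctan2(v[1],v[0]), "dist",np.hypot(*v))
bl=np.zeros_like(m)
def ln(u1,u2,z):
    v=ray(i,u1,z)-ray(i,u2,z); return np.arctan2(v[1],v[0])
print("knob bar",ln((247,117),(232,182),.106))
vis=im[60:210,190:370].copy(); 
for P in (box(x,y,a,.11,.176,.012,.012),box(*(Rm@[0,-.042]+[x,y]),a,.07,.06,.042,.042),box(*(k),a-.25,.064,.018,.106,.106)):
    hh=cv2.convexHull(proj(i,P).astype(np.float32))-np.float32([190,60])
    vis=np.ascontiguousarray(vis)
    cv2.polylines(vis,[np.round(hh*16).astype(np.int32)],True,(255,0,0),1,cv2.LINE_AA,4)
cv2.imwrite("pics/v1.png",cv2.resize(vis,None,fx=4,fy=4)[:,:,::-1])
```

```text
[[358, 98], [344, 189], [255, 190], [202, 181], [195, 129], [203, 88]]
dock (array([ 0.58469831, -0.21808654,  0.38159559]), np.float64(0.01553995069116354))
nest [ 0.60033918 -0.25706555] knob [ 0.56980224 -0.18096368]
arm world ang 0.13136873083289963 clamp 0.2502268576533783 dist 0.05048569957485836
knob bar 0.19354426916246792
```

View pics/v1.png

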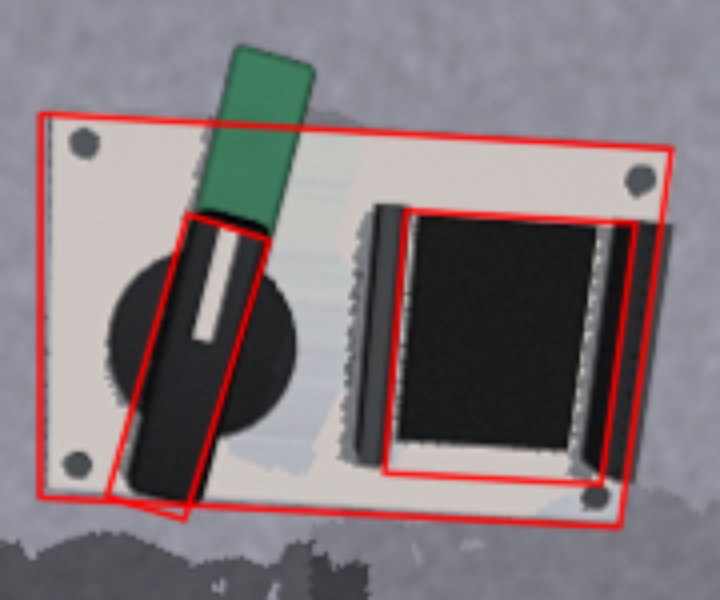

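The overlay is about 2 px too far left because of stray hull points. I'll refit on the clean component and fit the bar and cheeks too.

Run:
```python
from h import *
d=np.load("pics/dock.npz"); im=d["im"]; i=dict(intrinsics=d["K"],extrinsics=d["E"])
g=cv2.cvtColor(im,cv2.COLOR_RGB2HSV)
m=((g[...,2]>165)&(g[...,1]<45)).astype(np.uint8)*255; m[:80]=0;m[200:]=0;m[:,:198]=0;m[:,370:]=0
m=cv2.morphologyEx(m,cv2.MORPH_OPEN,np.ones((3,3)))
h=cv2.convexHull(biggest(m)); print(cv2.approxPolyDP(h,3,True)[:,0].tolist())
c=np.array([(202,88.3),(357.8,97),(344.8,190.3),(201.3,183)])
W=np.array([ray(i,u,.012) for u in c]); M=np.array([[.055,.088],[.055,-.088],[-.055,-.088],[-.055,.088]])
print([np.hypot(*(W[k]-W[k-1])[:2]).round(4) for k in range(4)])
x,y,a,e=fitpts(W,M); print("corners",x,y,a,e)
# holes: dark discs, symmetric => centre independent of offset
off=np.array([190,60])-.375
H=np.array([(84,144),(640,180),(595,497),(78,465)])/4+off
W=np.array([ray(i,u,.012) for u in H]);print("holes",W[:,:2].mean(0),[np.hypot(*(W[k]-W[k-1])[:2]).round(4) for k in range(4)])
v=W[0]+W[3]-W[1]-W[2];print(np.arctan2(v[1],v[0])-np.pi/2);v=W[0]+W[1]-W[2]-W[3];print(np.arctan2(v[1],v[0]))
# cheeks tops: left cheek top inner edge z .042 flare
B=np.array([(188,213),(270,240),(205,500),(128,485)])/4+off
W=np.array([ray(i,u,.106) for u in B]);print("bar",W[:,:2].mean(0),[np.hypot(*(W[k]-W[k-1])[:2]).round(4) for k in range(4)]);v=W[0]+W[1]-W[2]-W[3];print(np.arctan2(v[1],v[0]))
cx=np.array([(405,207),(615,222),(592,465),(383,468)])/4+off
W=np.array([ray(i,u,.042) for u in cx]);print("cheek",W[:,:2].mean(0),[np.hypot(*(W[k]-W[k-1])[:2]).round(4) for k in range(4)])
```

```text
[[266, 92], [358, 98], [334, 189], [242, 184]]
[np.float64(0.1086), np.float64(0.1739), np.float64(0.1085), np.float64(0.1743)]
corners 0.5857009584955541 -0.21917446253798406 0.38084258136670474 0.0013258848436038112
holes [ 0.58614789 -0.21958059] [np.float64(0.092), np.float64(0.1563), np.float64(0.0922), np.float64(0.1561)]
0.37156815666665377
0.3727215381845046
bar [ 0.57250091 -0.18247936] [np.float64(0.0604), np.float64(0.0181), np.float64(0.0585), np.float64(0.0175)]
0.18902832212559495
cheek [ 0.60119996 -0.25428   ] [np.float64(0.0695), np.float64(0.0549), np.float64(0.0648), np.float64(0.0574)]
```

Run:
```python
from h import *
print(tool([.385,.222,.208],1.31))
```

```text
{'shift': array([ 3.140e-02, -4.613e-01,  1.000e-04]), 't': 1.4, 'yang': np.float64(-1.1383), 'q6': np.float64(0.732), 'tilt': array([-0.0011, -0.0002]), 'turn_tool': np.float64(0.6933)}
```

Scaled: -0.058 m is -0.928, 0.004 m is 0.064.

run_rows(plan=[{"sx": 0.064, "sy": -0.928}, {"sx": 0.064, "sy": -0.928}, {"sx": 0.064, "sy": -0.928}, {"sx": 0.064, "sy": -0.928}, {"sx": 0.064, "sy": -0.928}])

```text
time: 2.02
tool_pos: [0.4462, 0.062, 0.2086]
tcp_rot: [3.069, 0.669, 0.001]
wrist_force: [0.2, 1.6, -0.1]
width: 0.997
grip_force: 0.0
```

run_rows(plan=[{"sx": 0.064, "sy": -0.928}, {"sx": 0.064, "sy": -0.928}, {"sx": 0.048, "sy": -0.88}, {"yaw": 0.0279}, {"yaw": 0.0279}])

```text
time: 2.65
tool_pos: [0.3853, 0.2215, 0.2084]
tcp_rot: [3.139, 0.121, 0.0]
wrist_force: [0.1, 0.6, 0.2]
width: 1.005
grip_force: 0.0
```

run_rows(plan=[{"yaw": 0.0279}, {"yaw": 0.0267}, {}, {}])

```text
time: 3.15
tool_pos: [0.3857, 0.2213, 0.2085]
tcp_rot: [3.115, -0.406, 0.0]
wrist_force: [0.1, -0.5, 0.5]
width: 0.999
grip_force: 0.0
```

Run:
```python
from h import *
i=camera_info("wrist"); im=read_camera("wrist"); np.savez("pics/red.npz",im=im,K=i["intrinsics"],E=i["extrinsics"])
cv2.imwrite("pics/w2.png",im[:,:,::-1]); print(tool([.432,.211,.208],1.31))
red=masks(im,(0,120,50),(8,255,255))|masks(im,(172,120,50),(180,255,255)); red[300:]=0
c=biggest(red); m=np.zeros_like(red); cv2.drawContours(m,[cv2.convexHull(c)],-1,255,-1)
q=cv2.minAreaRect(c); print(q)
for z0 in (.006,.04,.046): print(fit(i,m,[.432,.211,-.26],.066,.056,z0,.048))
```

```text
{'shift': array([ 0.0475, -0.0018,  0.0005]), 't': 3.2, 'yang': np.float64(-1.8301), 'q6': np.float64(2.296), 'tilt': array([ 0.    , -0.0001]), 'turn_tool': np.float64(0.0015)}
((253.0068817138672, 126.11724090576172), (64.47677612304688, 53.55448532104492), 86.633544921875)
(array([ 0.43201883,  0.21197875, -0.2002532 ]), np.float64(0.014579586684703827))
(array([ 0.43201883,  0.21197875, -0.2002532 ]), np.float64(0.014579586684703827))
(array([ 0.43201883,  0.21197875, -0.2002532 ]), np.float64(0.014579586684703827))
```

View pics/w2.png

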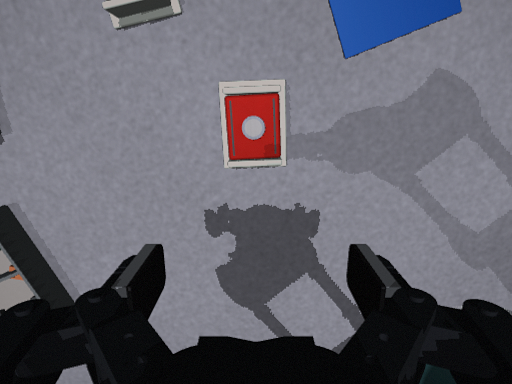

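The wrist view shows the red camera at (253,127), square between the white cheeks above and below it. The fit gives (0.432, 0.212) with yaw -0.200.

Scaled: -0.06 rad / 6.2832 = -0.0095.

run_rows(plan=[{"yaw": -0.0095}, {}, {}])

```text
time: 3.58
tool_pos: [0.3854, 0.2221, 0.2085]
tcp_rot: [-3.126, 0.315, -0.0]
wrist_force: [-1.1, -0.8, 0.7]
width: 0.999
grip_force: 0.0
```

Run:
```python
from h import *
print(tool([.432,.212,.009],-.2+np.pi/2))
```

```text
{'shift': array([0.0476, 0.0006, 0.1995]), 't': 3.58, 'yang': np.float64(-1.7715), 'q6': np.float64(2.238), 'tilt': array([0.0001, 0.    ]), 'turn_tool': np.float64(-0.0007)}
```

Scaled: 0.055 m is 0.88, 0.05 m is 0.8.

run_rows(plan=[{"sx": 0.7616, "sy": 0.008}, {"sz": 0.88}, {"sz": 0.88}, {"sz": 0.8}, {"sz": 0.32}])

```text
time: 4.2
tool_pos: [0.4291, 0.2109, 0.0249]
tcp_rot: [3.123, -0.314, -0.008]
wrist_force: [0.2, -0.8, 0.6]
width: 0.997
grip_force: 0.0
```

run_rows(plan=[{"sz": 0.312}, {}, {}])

```text
time: 4.58
tool_pos: [0.4326, 0.2124, 0.0097]
tcp_rot: [-3.125, 0.314, -0.001]
wrist_force: [0.1, 0.6, 0.1]
width: 0.998
grip_force: 0.0
```

run_rows(plan=[{}, {}, {}, {}, {}], aperture=0.0, grip_force=50)

```text
time: 5.2
tool_pos: [0.4331, 0.2127, 0.0104]
tcp_rot: [-3.125, 0.314, -0.003]
wrist_force: [-0.4, -0.9, 7.0]
width: 0.64
grip_force: 54.5
```

Scaled: -0.035 m is -0.56, -0.03 m is -0.48.

run_rows(plan=[{"sz": -0.16}, {"sz": -0.32}, {"sz": -0.48}, {"sz": -0.56}, {}])

```text
time: 5.82
tool_pos: [0.4343, 0.2132, 0.1071]
tcp_rot: [-3.123, 0.314, -0.009]
wrist_force: [0.4, 0.1, -2.9]
width: 0.637
grip_force: 53.6
```

Run:
```python
from h import *
s=sensors.read_state();print(s["wrist_force"],s["width"],s["grip_force"])
print(tool([.547,.037,.1],.374+np.pi/2))
i=camera_info("wrist"); im=read_camera("wrist"); cv2.imwrite("pics/w3.png",im[:,:,::-1])
```

```text
[ 0.44939462  0.08622326 -2.92134835] 0.6368099200348409 53.59550714492798
{'shift': array([0.1454, 0.1503, 0.0073]), 't': 5.83, 'yang': np.float64(-1.7709), 'q6': np.float64(2.176), 'tilt': array([0.0061, 0.0026]), 'turn_tool': np.float64(-0.5741)}
```

View pics/w3.png

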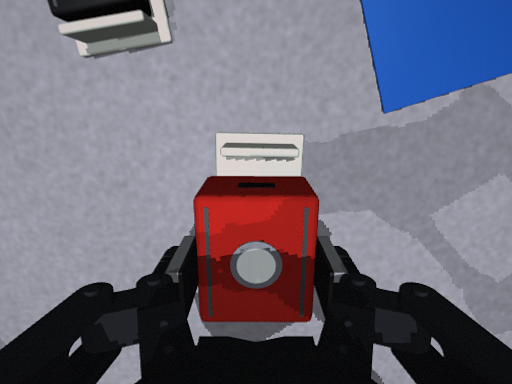

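The view shows the camera held squarely between the fingers and clear of the cradle. Now to the mat, turning to the nest's yaw.

Scaled: 0.03 m is 0.48, 0.029 m is 0.464.

run_rows(plan=[{"sx": 0.464, "sy": 0.48}, {"sx": 0.464, "sy": 0.48}, {"sx": 0.464, "sy": 0.48}, {"sx": 0.464, "sy": 0.48}, {"sx": 0.464, "sy": 0.48}])

```text
time: 6.5
tool_pos: [0.5428, 0.0351, 0.1014]
tcp_rot: [3.125, -0.314, -0.007]
wrist_force: [0.2, 0.9, -2.3]
width: 0.645
grip_force: 53.7
```

run_rows(plan=[{"yaw": -0.0229}, {"yaw": -0.0229}, {"yaw": -0.0229}, {"yaw": -0.0226}, {}])

```text
time: 7.12
tool_pos: [0.5424, 0.0362, 0.1017]
tcp_rot: [-3.087, -0.581, 0.006]
wrist_force: [-0.2, -0.1, -2.8]
width: 0.639
grip_force: 53.8
```

```bash
python3 - <<'E'
from h import *
print(tool([.547,.037,.0074],.374+np.pi/2),sensors.read_state()["wrist_force"])
E
```

```text
{'shift': array([0.0049, 0.0011, 0.0942]), 't': 7.12, 'yang': np.float64(-1.1986), 'q6': np.float64(1.219), 'tilt': array([-0.0041, -0.0001]), 'turn_tool': np.float64(-0.0018)} [-0.19011844 -0.08576067 -2.81030831]
```

Scaled: 0.03 m is 0.48, 0.018 m is 0.288.

run_rows(plan=[{"sx": 0.08, "sz": 0.48}, {"sz": 0.48}, {"sz": 0.288}, {"sz": 0.096}, {}])

```text
time: 7.75
tool_pos: [0.5488, 0.0382, 0.0199]
tcp_rot: [-3.087, -0.583, 0.001]
wrist_force: [0.2, -0.8, -2.4]
width: 0.637
grip_force: 53.8
```

run_rows(plan=[{"sz": 0.048}, {"sz": 0.032}, {}])

```text
time: 8.12
tool_pos: [0.549, 0.0382, 0.0153]
tcp_rot: [3.087, 0.584, 0.001]
wrist_force: [-0.1, 0.4, -3.2]
width: 0.637
grip_force: 53.8
```

run_rows(plan=[{"sz": 0.032}, {}])

```text
time: 8.38
tool_pos: [0.5487, 0.0381, 0.0129]
tcp_rot: [-3.087, -0.584, 0.0]
wrist_force: [0.1, -0.5, -2.4]
width: 0.637
grip_force: 53.8
```

Scaled: 0.002 m is 0.032, 0.001 m is 0.016.

run_rows(plan=[{"sz": 0.032}, {"sz": 0.016}, {}])

```text
time: 8.75
tool_pos: [0.5487, 0.0381, 0.0098]
tcp_rot: [-3.087, -0.584, 0.001]
wrist_force: [0.4, -0.7, -1.9]
width: 0.636
grip_force: 53.8
```

run_rows(plan=[{"sz": 0.016}, {}])

```text
time: 9.0
tool_pos: [0.5488, 0.0381, 0.0089]
tcp_rot: [-3.087, -0.584, 0.0]
wrist_force: [-0.1, -0.2, -1.9]
width: 0.639
grip_force: 53.8
```

run_rows(plan=[{"sz": 0.016}, {}])

```text
time: 9.25
tool_pos: [0.5488, 0.0381, 0.0079]
tcp_rot: [-3.087, -0.584, 0.0]
wrist_force: [-0.4, 0.3, -2.2]
width: 0.637
grip_force: 53.8
```

Scaled: 0.0007 m is 0.0112.

run_rows(plan=[{"sz": 0.0112}, {}])

```text
time: 9.5
tool_pos: [0.5489, 0.0381, 0.0075]
tcp_rot: [-3.087, -0.584, -0.0]
wrist_force: [-0.4, 0.1, -0.2]
width: 0.64
grip_force: 54.0
```

run_rows(plan=[{"sz": 0.0112}, {}])

```text
time: 9.75
tool_pos: [0.5489, 0.0381, 0.0074]
tcp_rot: [-3.087, -0.584, 0.0]
wrist_force: [-3.0, -1.3, 4.4]
width: 0.642
grip_force: 54.6
```

Contact at TCP z = 0.0074. Release, rise, and turn a quarter turn.

run_rows(plan=[{}, {}, {}, {}], aperture=1.0)

```text
time: 10.25
tool_pos: [0.5489, 0.0382, 0.0065]
tcp_rot: [-3.087, -0.584, -0.0]
wrist_force: [0.1, -0.1, 0.1]
width: 0.998
grip_force: 0.0
```

run_rows(plan=[{"sz": -0.48}, {"sz": -0.8}, {"sz": -0.88}, {"sz": -0.32}, {"sx": -0.8}])

```text
time: 10.88
tool_pos: [0.5065, 0.0202, 0.1652]
tcp_rot: [3.085, 0.586, 0.012]
wrist_force: [-0.8, -1.1, 0.1]
width: 1.005
grip_force: 0.0
```

run_rows(plan=[{}, {}])

```text
time: 11.12
tool_pos: [0.5026, 0.0199, 0.1617]
tcp_rot: [3.087, 0.583, 0.002]
wrist_force: [1.0, -0.1, -0.7]
width: 1.001
grip_force: 0.0
```

```bash
python3 - <<'E'
from h import *
i=camera_info("wrist"); im=read_camera("wrist"); np.savez("pics/mat.npz",im=im,K=i["intrinsics"],E=i["extrinsics"])
cv2.imwrite("pics/w4.png",im[:,:,::-1])
red=masks(im,(0,120,50),(8,255,255))|masks(im,(172,120,50),(180,255,255)); red[300:]=0
c=biggest(red); m=np.zeros_like(red); cv2.drawContours(m,[cv2.convexHull(c)],-1,255,-1)
f,e=fit(i,m,[.549,.038,.374],.066,.056,.003,.045); print(f,e)
print(tool([f[0],f[1],.012],f[2]))
E
```

```text
[0.54807879 0.03786809 0.37129426] 0.0212482251226902
{'shift': array([ 0.0482, -0.0003,  0.1499]), 't': 11.18, 'yang': np.float64(-1.1971), 'q6': np.float64(1.187), 'tilt': array([0.0011, 0.0001]), 'turn_tool': np.float64(-1.5684)}
```

View pics/w4.png

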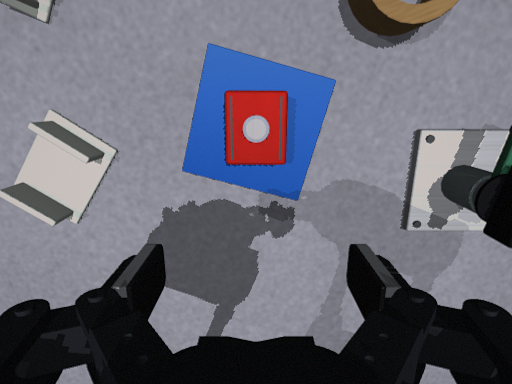

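The red camera stands at (256,128), fully on the mat, and the fit is good. Regrip across its x faces.

Scaled: 0.0482 m is 0.7712, -0.0003 m is -0.0048, -0.174 rad / 6.2832 = -0.0277.

run_rows(plan=[{"sx": 0.7712, "sy": -0.0048}, {"yaw": -0.0277}, {"yaw": -0.0277}, {"yaw": -0.0277}, {"yaw": -0.0277}])

```text
time: 11.8
tool_pos: [0.5482, 0.0382, 0.1613]
tcp_rot: [-2.698, -1.61, -0.0]
wrist_force: [-0.0, -0.5, 0.1]
width: 1.004
grip_force: 0.0
```

run_rows(plan=[{"yaw": -0.0277}, {"yaw": -0.0277}, {"yaw": -0.0277}, {"yaw": -0.0277}, {"yaw": -0.028}])

```text
time: 12.42
tool_pos: [0.5482, 0.0381, 0.1614]
tcp_rot: [1.765, 2.598, 0.0]
wrist_force: [-0.3, -0.1, 0.6]
width: 0.995
grip_force: 0.0
```

run_rows(plan=[{}, {}])

```text
time: 12.68
tool_pos: [0.5476, 0.0379, 0.1614]
tcp_rot: [-1.777, -2.591, 0.0]
wrist_force: [0.3, 1.0, 0.3]
width: 1.002
grip_force: 0.0
```

Run:
```python
from h import *
print(tool([.5482,.038,.012],.3715))
```

```text
{'shift': array([-0.0002,  0.0006,  0.1494]), 't': 12.68, 'yang': np.float64(0.3684), 'q6': np.float64(-0.345), 'tilt': array([-0.,  0.]), 'turn_tool': np.float64(-0.0031)}
```

Scaled: 0.05 m is 0.8, 0.03 m is 0.48, -0.003 rad / 6.2832 = -0.0005.

run_rows(plan=[{"sy": 0.0096, "sz": 0.8, "yaw": -0.0005}, {"sz": 0.8}, {"sz": 0.48}, {"sz": 0.3104}, {}])

```text
time: 13.3
tool_pos: [0.5459, 0.038, 0.0102]
tcp_rot: [-1.77, -2.591, 0.004]
wrist_force: [-0.3, 0.2, 0.9]
width: 1.0
grip_force: 0.0
```

run_rows(plan=[{}, {}, {}, {}, {}], aperture=0.0, grip_force=50)

```text
time: 13.92
tool_pos: [0.549, 0.038, 0.0142]
tcp_rot: [1.769, 2.594, 0.003]
wrist_force: [-1.9, 0.5, 5.6]
width: 0.735
grip_force: 53.9
```

run_rows(plan=[{}, {"sz": -0.16}, {"sz": -0.48}, {"sz": -0.64}, {}])

```text
time: 14.55
tool_pos: [0.5513, 0.0381, 0.0965]
tcp_rot: [1.766, 2.59, 0.008]
wrist_force: [0.1, 0.2, -2.7]
width: 0.733
grip_force: 55.7
```

Run:
```python
from h import *
print(tool([.6014,-.2587,.09],.374))
```

```text
{'shift': array([-0.2946, -0.0618,  0.0068]), 't': 14.55, 'yang': np.float64(0.3739), 'q6': np.float64(-0.35), 'tilt': array([0.0088, 0.0003]), 'turn_tool': np.float64(-0.0001)}
```

Scaled: -0.05 m is -0.8, -0.003 m is -0.048.

run_rows(plan=[{"sz": -0.8}, {"sx": -0.8, "sy": -0.16, "sz": -0.048}, {"sx": -0.8, "sy": -0.16}, {"sx": -0.8, "sy": -0.16}, {"sx": -0.8, "sy": -0.16}])

```text
time: 15.18
tool_pos: [0.5826, -0.164, 0.1434]
tcp_rot: [-1.769, -2.594, 0.001]
wrist_force: [0.8, -0.2, -2.2]
width: 0.731
grip_force: 56.6
```

run_rows(plan=[{"sx": -0.8, "sy": -0.16}, {"sx": -0.72, "sy": -0.192}, {}, {}])

```text
time: 15.68
tool_pos: [0.5966, -0.2586, 0.1434]
tcp_rot: [-1.769, -2.592, -0.0]
wrist_force: [0.4, 0.2, -3.6]
width: 0.737
grip_force: 56.6
```

Run:
```python
from h import *
print(tool([.6014,-.2587,.0232],.374))
i=camera_info("wrist"); im=read_camera("wrist"); np.savez("pics/dock2.npz",im=im,K=i["intrinsics"],E=i["extrinsics"])
cv2.imwrite("pics/w5.png",im[:,:,::-1])
```

```text
{'shift': array([-0.0022,  0.0047,  0.1202]), 't': 15.68, 'yang': np.float64(0.3731), 'q6': np.float64(-0.821), 'tilt': array([-0.0026,  0.0019]), 'turn_tool': np.float64(-0.0009)}
```

View pics/w5.png

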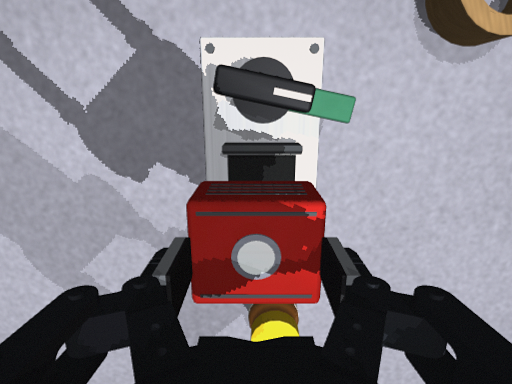

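The view shows the camera held squarely, with the dock below it: holes at (210,48) and (314,48), the near cheek's top at y≈147, and the lens at (256,257). I'll compute the offsets from these.

Run:
```python
from h import *
d=np.load("pics/dock2.npz"); im=d["im"]; i=dict(intrinsics=d["K"],extrinsics=d["E"])
# refine lens & holes by local thresholds
def cen(u,v,r,f):
    p=im[v-r:v+r+1,u-r:u+r+1].astype(int); ys,xs=np.nonzero(f(p)); return np.array([u-r+xs.mean(),v-r+ys.mean()]),len(xs)
dark=lambda p:p.max(2)<120
H=[cen(210,48,7,dark),cen(314,48,7,dark)]; print(H)
W=np.array([ray(i,h[0],.012) for h in H]); v=W[1]-W[0]; a=np.arctan2(v[1],v[0]); print("ang",a,np.hypot(*v[:2]))
Rm=np.array([[np.cos(a),-np.sin(a)],[np.sin(a),np.cos(a)]])
m=W[:,:2].mean(0); print("dock",m-Rm@[0,.078],"nest",m-Rm@[0,.12],"knob",m-Rm@[0,.038])
L=cen(256,257,30,lambda p:(p.min(2)>95)&(p.max(2)-p.min(2)<40)); l=ray(i,L[0],.174); print(L,l)
s=sensors.read_state(); print("lens-TCP in nest axes",Rm.T@(l[:2]-s["tool_pos"][:2]))
g=masks(im,(60,90,30),(90,255,255)); g[:70]=0;g[140:]=0; ww=np.array([ray(i,u,.07)[:2] for u in biggest(g)[:,0]]).mean(0)-(m-Rm@[0,.038]); print("arm",np.arctan2(ww[1],ww[0]))
q=lambda u:ray(i,u,.106)[:2]; v=q((312,97))-q((219,78)); print("bar",np.arctan2(v[1],v[0]))
print("cheek top mid outer/inner y in nest", [Rm.T@(ray(i,u,.042)[:2]-(m-Rm@[0,.12])) for u in ((262,144),(262,152))])
```

```text
[(array([209.6       ,  48.11666667]), 60), (array([314.09090909,  48.15909091]), 44)]
ang 0.37280061683580085 0.09217733506770732
dock [ 0.58650768 -0.21908504] nest [ 0.60180513 -0.2582001 ] knob [ 0.57193868 -0.18183261]
(array([256.16325182, 254.99272968]), 1513) [ 0.59639738 -0.25785667  0.174     ]
lens-TCP in nest axes [-0.00026212  0.00032889]
arm 0.12842705372075336
bar 0.18247168911892095
cheek top mid outer/inner y in nest [array([9.50760971e-05, 3.95252586e-02]), array([0.00013796, 0.03262687])]
```

Scaled: 0.03 m is 0.48, 0.005 m is 0.08.

run_rows(plan=[{"sx": -0.0336, "sy": 0.08}, {"sz": 0.48}, {"sz": 0.48}, {"sz": 0.288}, {}])

```text
time: 16.35
tool_pos: [0.6019, -0.258, 0.0653]
tcp_rot: [-1.766, -2.593, 0.001]
wrist_force: [-0.5, -0.4, -3.5]
width: 0.739
grip_force: 56.6
```

run_rows(plan=[{}, {}])

```text
time: 16.6
tool_pos: [0.6044, -0.26, 0.069]
tcp_rot: [1.768, 2.593, 0.001]
wrist_force: [-0.0, 0.5, -2.5]
width: 0.734
grip_force: 56.6
```

Run:
```python
from h import *
print(tool([.6016,-.2585,.0232],.373))
```

```text
{'shift': array([ 0.0025, -0.0022,  0.0458]), 't': 16.6, 'yang': np.float64(0.374), 'q6': np.float64(-0.818), 'tilt': array([ 0.0028, -0.0013]), 'turn_tool': np.float64(0.001)}
```

run_rows(plan=[{}, {}])

```text
time: 16.85
tool_pos: [0.6034, -0.2596, 0.0678]
tcp_rot: [1.769, 2.595, 0.0]
wrist_force: [0.1, 0.1, -2.6]
width: 0.732
grip_force: 56.6
```

Run:
```python
from h import *
print(tool([.6016,-.2585,.0232],.373))
```

```text
{'shift': array([ 0.0017, -0.0013,  0.0446]), 't': 16.85, 'yang': np.float64(0.3739), 'q6': np.float64(-0.818), 'tilt': array([ 0.0009, -0.0004]), 'turn_tool': np.float64(0.0009)}
```

Scaled: 0.008 m is 0.128, 0.004 m is 0.064.

run_rows(plan=[{"sx": 0.0256, "sy": -0.0192}, {"sz": 0.128}, {"sz": 0.064}, {}, {}])

```text
time: 17.48
tool_pos: [0.6014, -0.2584, 0.0551]
tcp_rot: [-1.77, -2.596, -0.0]
wrist_force: [0.3, -0.4, -1.7]
width: 0.733
grip_force: 56.6
```

Run:
```python
from h import *
print(tool([.6016,-.2585,.0232],.373),sensors.read_state()["tool_pos"])
```

```text
{'shift': array([-0.0002,  0.0001,  0.0319]), 't': 17.48, 'yang': np.float64(0.374), 'q6': np.float64(-0.818), 'tilt': array([-0.0001,  0.0001]), 'turn_tool': np.float64(0.001)} [ 0.60142144 -0.25837014  0.05506189]
```

Centred; descend slowly.

Scaled: 0.004 m is 0.064, 0.003 m is 0.048.

run_rows(plan=[{"sz": 0.064}, {"sz": 0.064}, {"sz": 0.048}, {}])

```text
time: 17.98
tool_pos: [0.601, -0.2582, 0.0436]
tcp_rot: [-1.769, -2.595, 0.0]
wrist_force: [-0.3, 0.2, -2.8]
width: 0.735
grip_force: 56.6
```

run_rows(plan=[{"sz": 0.048}, {"sz": 0.048}, {"sz": 0.048}, {}])

```text
time: 18.48
tool_pos: [0.6011, -0.2582, 0.0347]
tcp_rot: [-1.769, -2.595, 0.0]
wrist_force: [-0.5, 0.2, -1.9]
width: 0.733
grip_force: 56.6
```

run_rows(plan=[{"sz": 0.048}, {"sz": 0.048}, {"sz": 0.032}, {}])

```text
time: 18.98
tool_pos: [0.6011, -0.2582, 0.0268]
tcp_rot: [-1.769, -2.595, 0.0]
wrist_force: [-0.1, -0.3, -2.2]
width: 0.736
grip_force: 56.6
```

Scaled: 0.002 m is 0.032, 0.0008 m is 0.0128.

run_rows(plan=[{"sy": 0.0064, "sz": 0.032}, {"sz": 0.0128}, {}])

```text
time: 19.35
tool_pos: [0.6017, -0.2581, 0.0243]
tcp_rot: [-1.77, -2.596, 0.0]
wrist_force: [-0.5, -0.3, -4.2]
width: 0.729
grip_force: 56.6
```

run_rows(plan=[{"sz": 0.0128}, {}])

```text
time: 19.6
tool_pos: [0.6017, -0.2582, 0.0235]
tcp_rot: [-1.77, -2.596, 0.0]
wrist_force: [0.5, -1.2, -2.2]
width: 0.735
grip_force: 56.6
```

run_rows(plan=[{"sz": 0.0112}, {}])

```text
time: 19.85
tool_pos: [0.6019, -0.2582, 0.0234]
tcp_rot: [1.77, 2.596, 0.0]
wrist_force: [-1.8, 1.7, 1.3]
width: 0.736
grip_force: 57.5
```

Scaled: 0.0004 m is 0.0064.

run_rows(plan=[{"sz": 0.0064}, {}])

```text
time: 20.1
tool_pos: [0.6018, -0.2582, 0.0233]
tcp_rot: [1.77, 2.596, 0.0]
wrist_force: [-3.2, 1.3, 5.8]
width: 0.734
grip_force: 58.3
```

run_rows(plan=[{}, {}, {}, {}], aperture=1.0)

```text
time: 20.6
tool_pos: [0.6018, -0.2582, 0.0224]
tcp_rot: [1.77, 2.596, -0.0]
wrist_force: [0.0, 0.3, 0.2]
width: 1.003
grip_force: 0.0
```

run_rows(plan=[{"sz": -0.32}, {"sz": -0.64}, {"sz": -0.96}, {"sz": -0.32}, {}])

```text
time: 21.22
tool_pos: [0.6036, -0.259, 0.1662]
tcp_rot: [1.766, 2.591, 0.001]
wrist_force: [-0.3, -0.6, -0.2]
width: 1.0
grip_force: 0.0
```

run_rows(plan=[{}, {}])

```text
time: 21.48
tool_pos: [0.6002, -0.2574, 0.1597]
tcp_rot: [-1.767, -2.592, 0.001]
wrist_force: [-0.1, 0.8, 0.4]
width: 1.0
grip_force: 0.0
```

Run:
```python
from h import *
print(tool([.5717,-.182,.15],.185+np.pi/2))
i=camera_info("wrist"); im=read_camera("wrist"); np.savez("pics/dock3.npz",im=im,K=i["intrinsics"],E=i["extrinsics"])
red=masks(im,(0,120,50),(8,255,255))|masks(im,(172,120,50),(180,255,255))
c=biggest(red); m=np.zeros_like(red); cv2.drawContours(m,[cv2.convexHull(c)],-1,255,-1)
print(c[:,0].min(0),c[:,0].max(0),fit(i,m,[.6016,-.2585,.373],.066,.056,.012,.054))
cv2.imwrite("pics/w6.png",im[:,:,::-1])
```

```text
{'shift': array([0.0806, 0.0011, 0.01  ]), 't': 21.48, 'yang': np.float64(0.3741), 'q6': np.float64(-0.817), 'tilt': array([-0.0042,  0.002 ]), 'turn_tool': np.float64(-1.3817)}
[222 152] [294 215] (array([ 0.60198128, -0.25848462,  0.37302785]), np.float64(0.03813031315803528))
```

View pics/w6.png

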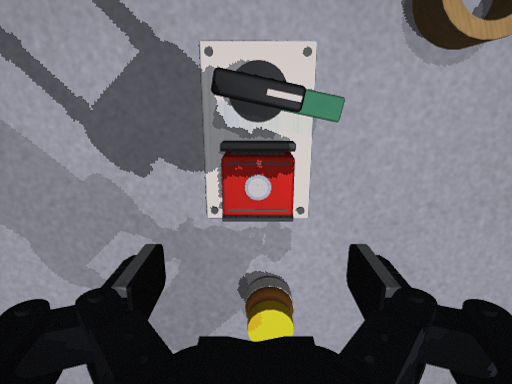

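The camera is seated flat between the cheeks at (258,187), within about 0.5 mm of the nest centre. Now the knob.

The rows are not in the units I measure in: shifts go in shares of 62.5 mm and turns go in shares of 2 pi rad. I convert before sending: 0.0406 m is 0.6496, 0.04 m is 0.64, -0.172 rad / 6.2832 = -0.0274.

run_rows(plan=[{"sx": 0.64, "sy": 0.008}, {"sx": 0.6496, "sy": 0.0096}, {"yaw": -0.0274}, {"yaw": -0.0274}, {"yaw": -0.0274}])

```text
time: 22.15
tool_pos: [0.5726, -0.1823, 0.161]
tcp_rot: [-1.039, -2.962, -0.0]
wrist_force: [1.1, 0.9, -0.4]
width: 1.0
grip_force: 0.0
```

run_rows(plan=[{"yaw": -0.0275}, {"yaw": -0.0275}, {"yaw": -0.0275}, {"yaw": -0.0275}, {"yaw": -0.0275}])

```text
time: 22.78
tool_pos: [0.5725, -0.1825, 0.1609]
tcp_rot: [0.298, -3.125, -0.002]
wrist_force: [0.6, 0.5, 0.2]
width: 0.999
grip_force: 0.0
```

run_rows(plan=[{}, {}, {}])

```text
time: 23.15
tool_pos: [0.5732, -0.1827, 0.1622]
tcp_rot: [0.287, -3.128, -0.0]
wrist_force: [0.3, -0.5, 0.3]
width: 1.003
grip_force: 0.0
```

Run:
```python
from h import *
print(tool([.5719,-.182,.080],.185+np.pi/2))
```

```text
{'shift': array([0.0011, 0.0009, 0.0822]), 't': 23.15, 'yang': np.float64(1.7535), 'q6': np.float64(-2.103), 'tilt': array([-0.0005,  0.0001]), 'turn_tool': np.float64(-0.0023)}
```

Scaled: 0.03 m is 0.48, 0.02 m is 0.32, -0.002 rad / 6.2832 = -0.0003.

run_rows(plan=[{"sx": 0.0176, "sy": 0.0144, "sz": 0.32, "yaw": -0.0003}, {"sz": 0.48}, {"sz": 0.32}, {"sz": 0.184}, {}])

```text
time: 23.78
tool_pos: [0.5713, -0.1818, 0.0797]
tcp_rot: [0.292, -3.126, -0.002]
wrist_force: [-1.0, 0.1, -0.3]
width: 1.006
grip_force: 0.0
```

run_rows(plan=[{}, {}, {}])

```text
time: 24.15
tool_pos: [0.5727, -0.1823, 0.0819]
tcp_rot: [-0.292, 3.127, -0.001]
wrist_force: [-0.9, 0.6, -0.3]
width: 1.003
grip_force: 0.0
```

run_rows(plan=[{}, {}, {}, {}, {}], aperture=0.0, grip_force=80)

```text
time: 24.78
tool_pos: [0.5722, -0.1824, 0.0813]
tcp_rot: [-0.292, 3.128, -0.001]
wrist_force: [-1.4, -0.9, 2.4]
width: 0.16
grip_force: 78.3
```

run_rows(plan=[{}, {}])

```text
time: 25.02
tool_pos: [0.5721, -0.1823, 0.0813]
tcp_rot: [-0.292, 3.128, -0.001]
wrist_force: [-2.8, -1.1, 3.8]
width: 0.151
grip_force: 78.5
```

Scaled: 0.1 rad / 6.2832 = 0.0159.

run_rows(plan=[{"yaw": 0.0159}, {"yaw": 0.0159}, {"yaw": 0.0159}, {"yaw": 0.0159}, {"yaw": 0.0159}])

```text
time: 25.65
tool_pos: [0.5722, -0.1823, 0.0813]
tcp_rot: [0.495, 3.102, -0.001]
wrist_force: [-1.7, -0.1, 3.5]
width: 0.155
grip_force: 78.6
```

run_rows(plan=[{"yaw": 0.0159}, {"yaw": 0.0159}, {"yaw": 0.0159}, {}])

```text
time: 26.15
tool_pos: [0.5722, -0.1823, 0.0813]
tcp_rot: [0.947, 2.995, -0.001]
wrist_force: [-2.0, -0.4, 5.4]
width: 0.153
grip_force: 78.7
```

Run:
```python
from h import *
s=sensors.read_state(); print(tool([.5719,-.182,.08])["yang"],s["torque"],s["q"])
```

```text
0.9585 [-0.22360863  0.37722179  0.13727535] [-3.49706391e-01  2.33594180e-01  1.88914281e+00 -4.70461614e-04
  1.01849148e+00 -1.30796939e+00]
```

Scaled: 0.1 rad / 6.2832 = 0.0159.

run_rows(plan=[{"yaw": 0.0159}, {"yaw": 0.0159}, {"yaw": 0.0159}, {"yaw": 0.0159}, {"yaw": 0.0159}])

```text
time: 26.78
tool_pos: [0.5722, -0.1823, 0.0813]
tcp_rot: [1.663, 2.665, 0.0]
wrist_force: [-2.7, -1.0, 5.5]
width: 0.154
grip_force: 78.9
```

run_rows(plan=[{"yaw": 0.0111}, {}, {}])

```text
time: 27.15
tool_pos: [0.5722, -0.1823, 0.0813]
tcp_rot: [1.75, 2.609, -0.0]
wrist_force: [-2.7, -1.5, 4.7]
width: 0.153
grip_force: 79.0
```

Run:
```python
from h import *
s=sensors.read_state(); print(.373-(tool([.5719,-.182,.08])["yang"]-np.pi/2),s["torque"],s["wrist_force"])
```

```text
1.5545963267948966 [-0.23012475  0.32289107 -0.06463695] [-2.67988533 -1.51122553  4.68572683]
```

run_rows(plan=[{}, {}, {}, {}, {}], aperture=1.0)

```text
time: 27.78
tool_pos: [0.5721, -0.182, 0.0809]
tcp_rot: [-1.753, -2.607, -0.0]
wrist_force: [-0.0, 0.4, 0.6]
width: 0.995
grip_force: 0.0
```

run_rows(plan=[{"sz": -0.48}, {"sz": -0.8}, {"sz": -0.64}, {"sx": -0.8}, {"sx": -0.8}])

```text
time: 28.4
tool_pos: [0.6111, -0.2755, 0.2028]
tcp_rot: [1.749, 2.606, 0.001]
wrist_force: [1.4, -0.5, -0.1]
width: 0.998
grip_force: 0.0
```

run_rows(plan=[{}, {}, {}, {}])

```text
time: 28.9
tool_pos: [0.6097, -0.2736, 0.2011]
tcp_rot: [-1.751, -2.608, -0.0]
wrist_force: [0.1, 0.5, 0.6]
width: 1.003
grip_force: 0.0
```

Run:
```python
from h import *
i=camera_info("wrist"); im=read_camera("wrist"); t=read_camera("top")
a=im[:260,120:400]; b=t[105:285,95:425]
b=cv2.resize(b,(440,240),interpolation=cv2.INTER_CUBIC); a=cv2.resize(a,(258,240))
cv2.imwrite("pics/w7.png",np.hstack([a,b])[:,:,::-1])
```

```text
(no output)
```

View pics/w7.png

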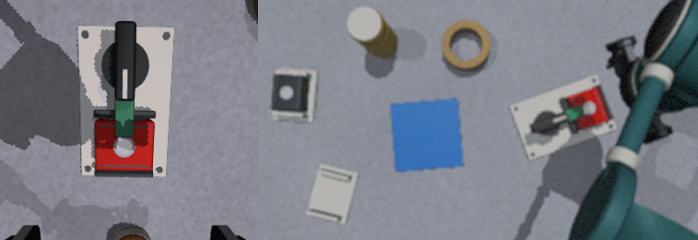

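The left half shows the clamp arm straight along the dock's -y, over the camera at (124,145), which sits in the nest. The right half shows the other objects undisturbed, so the job can be handed in.

```bash
python3 -c "
from workcell import bot, sensors, workorder, read_camera, camera_info
print(workorder.finish_job())"
```

```text
the job is handed in; nothing more can be done
None
```

The red camera is standing in the dock, within about 0.5 mm of the nest centre, with the clamp arm home over it; the spare, can, tape roll and jar look untouched in the final pictures, and I handed the job in at about 29 s of the 72 s allowed (no verdict was returned).

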